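# Fetch the blue tin from the sliding-door consumables case

### The job

The blue tin of welding paste stands in one compartment of the teal case, under one of two clear sliding doors. Slide that door across to the other one, as far as needed to uncover the tin, keeping the other door shut, then take the tin out and set it down gently, upright, in the orange tray.

Things in the scene. Friction and masses are not known exactly. Their poses are not given: they have to be found in the camera images.
- blue_tin: Wanted tin: blue upright cylinder, steel band near its top, 50 mm wide, 70 tall, 0.22 kg; origin: centre of its underside. It stands in one compartment of the fixed teal case, on its 8 mm floor, 125 mm (+-8) from the case's middle along y. A yellow one stands in the other. Case: 430 mm (y) x 210 (x), 104 high, ends 84 high, walls 10, split by a divider into two 190 (x) x 202 (y) compartments.
- left_handle (a point): Centre of the top of the left (+y) door's red handle: a bar 60 mm long (x), 16 thick (y), top 145 mm above the bench. Axes of the case: y along it to the left, z up. The clear doors lie flat in the case's top, each 184 (x) x 210 (y) x 5 mm. This one (top face at 101 mm) slides over the other along -y, 150 mm from shut to its stop, 1.5 N friction, stays; the left 150 mm of the case are then open.
- right_handle (a point): Centre of the top of the right (-y) door's red handle: same bar, axes and height (145 mm). This door (top face at 92 mm) slides along +y under the left one, 150 mm from shut to its stop, and stays put; the right 150 mm of the case are then open. Shut, each handle stands 180 mm from the case's middle and 25 mm from its door's outer edge. At the start both doors are within 12 mm of shut.
- tray: Shallow orange square tray fixed on the bench to the left of the case: 140 mm by 140 mm, rim 14 mm high, walls and floor 5 mm thick. Origin at the centre of its underside, x and y along its sides.
Not all that is in view belongs to the job. Of the things like the tray, leave any that is purple; of the rest the larger one is meant.

How it is judged:
By the outcome, as a careful person would: the job done as asked, in the order asked, and still so for the second after the job is handed in, with the robot touching nothing.
It also fails if it takes over 58 s, if anything falls off the work surface, if the arm or the gripper's body presses on something with over 40 N, if the wrist force passes 120 N, or if a joint passes its speed limit or range.

### The arm

A 7-joint arm with a two-finger parallel gripper is mounted at the origin on the work surface. World frame = base frame: x ahead of the robot, y to its left, z up, the work surface at z = 0. Lengths are in m, angles in rad, forces in N, time in s.
With the tool pointing down it reaches from about 0.425 to 0.875 m from the base axis. Payload 8.4 kg.
Tool frame: the origin (TCP) lies on the mounting face of the last link; the fingertips stand 173 mm ahead of it and the grasp point (between the pads) lies 155 mm ahead of it (robot.tip_extent is the distance from the TCP to the fingertips, in m); y points along the fingers, x is the direction in which the jaws open and shut, and the axes are right-handed (so a half turn about y gives the same grasp; the last joint's range is limited). The gripper opens to 85 mm and grips with 20 to 120 N. Pads are 22 mm wide; open, the fingers measure 114 mm over their backs; the gripper's body (76 mm by 85 mm) begins 54 mm behind the grasp point. The pads swing forward as they close: fully open they stand 13 mm farther back than shut.
Start: joints at [1.158, 0.333, 0.04, 1.465, -0.013, 1.343, -0.059], TCP at [0.201, -0.618, 0.405] pointing down, gripper open.
Joint ranges: [-2.58, 2.58], [-0.38, 2.09], [-1.3, 1.39], [0.25, 2.4], [-1.5, 4.64], [0.08, 2.09], [-2.65, 2.65]. Speed limits (rad/s): [2.22, 2.22, 2.79, 2.79, 3.14, 3.14, 3.14].

### API

Orientations are given as a rotation vector (axis times angle).
In Python, from rig import robot gives the robot as it stands. The module is installed in compiled form; this text tells all that it offers.
- The arm moves only by the tool apply_moves, never from a script. Its argument "series" is a list that holds one entry, the list of rows, each a list of 7 numbers: the turn, a rotation vector about the tool's x, y, z in degrees, then the shift along the tool's x, y, z in m, then the opening, from 0 (shut) to 1 (fully open). A call has 1 to 20 rows; each row is the pose to reach, as a shift and turn from the pose commanded when the call began, along the tool's axes at that moment; what a row does not reach only later rows make up. A row lasts 1/8 s, in which the tool goes at most 62.5 mm and 10.7 degrees, less where a joint would pass 70% of its speed; a pose out of reach is approached as far as the arm can. A call with a gripper value outside its range is refused whole. The fingers move at their own pace and stop on an object; "grip_force" is the grip in N (left out, the last holds). Time passes only in rows, so rows that repeat a pose let the fingers close. It gives the time, the measured TCP pose, the force and the opening at its end, in the units of the state.
- robot.sense(): the state, without advancing time (a new reading comes with each control period).
- robot.read_camera(name): name is "side" or "top"; returns a dict with "color" (384x512x3 uint8, red, green, blue), "fx", "fy", "cx", "cy" (pixels), "R" (3x3) and "t" (3): a world point X has camera coordinates R X + t. Camera axes: x right, y down, z forward; pixel columns grow to the right and rows downward; lengths in m; the calibration is good to about 2 mm. A picture is of the moment at which its call begins. There is no depth.
- robot.sign_off(): hands the job in, once; it reports no verdict.
The state is a dict: "t": time; "joints": joint angles; "qd": joint speeds; "effort": joint torques, N m; "tool_pos": TCP position; "ee_rot": TCP orientation; "contact_force": force on the tool from outside, world axes, zero at the start; "torque": the same for the moment, N m; "grip_width": opening from 0.0 (shut) to 1.0 (fully open).
Only numpy, scipy, OpenCV 4.12 (cv2) and the standard library are available. Lean on these libraries where they do the work, as an engineer would, in place of code of your own. Each camera call takes 0.05 s, during which the arm holds its last target.

## Working session

There is one attempt and no reset: what is moved stays moved. The work goes in short steps, Python scripts to look and compute and a tool call to move; the robot and the scene stay as the last step left them, time stands still between calls to the robot, and variables do not carry over. Pictures are saved under pics/ and viewed, and the job is handed in when it is done.

Besides the shell and the picture viewer there is one more tool, called after "Call:" in YAML: its name, and indented under it one key for each argument. apply_moves: Moves the arm, as the interface text tells. Its arguments: {"type":"object","properties":{"series":{"type":"array"},"grip_force":{"type":"number"}},"required":["series"]}

```bash
mkdir -p pics
cat > h.py <<'E'
from rig import robot
import cv2, numpy as np, pickle
def snap(tag):
    d={}
    for n in("side","top"):
        c=robot.read_camera(n); d[n]=c
        cv2.imwrite(f"pics/{tag}_{n}.png",cv2.resize(c["color"][:,:,::-1],(800,600),interpolation=cv2.INTER_CUBIC))
    pickle.dump(d,open(f"{tag}.pkl","wb")); return d
def atz(c,u,v,z):
    R=np.array(c["R"]);t=np.array(c["t"]);d=R.T@np.array([(u-c["cx"])/c["fx"],(v-c["cy"])/c["fy"],1]);o=-R.T@t
    return o+d*(z-o[2])/d[2]
def proj(c,X):
    p=np.array(c["R"])@np.array(X)+np.array(c["t"]);return p[0]/p[2]*c["fx"]+c["cx"],p[1]/p[2]*c["fy"]+c["cy"]
def crop(tag,n,x0,y0,w,h,k,out):
    c=pickle.load(open(f"{tag}.pkl","rb"))[n]["color"][y0:y0+h,x0:x0+w,::-1]
    cv2.imwrite(f"pics/{out}.png",cv2.resize(c,(w*k,h*k),interpolation=cv2.INTER_CUBIC))
E
python3 -c "
from h import *
d=snap('a')
s=robot.sense();print({k:np.round(s[k],4) for k in s})
for n in d: print(n,-d[n]['R'].T@d[n]['t'],d[n]['fx'],d[n]['R'][2])
"
```

```text
{'t': np.float64(0.1), 'joints': array([ 1.1578,  0.3338,  0.0399,  1.4662, -0.0134,  1.3433, -0.0585]), 'qd': array([ 0.0014, -0.0013,  0.0011, -0.0018, -0.0005, -0.0023, -0.0001]), 'effort': array([ 5.50000e-03, -6.60010e+01,  1.37140e+00, -4.06476e+01,
        1.72000e-02,  8.90000e-03,  0.00000e+00]), 'tool_pos': array([ 0.2006, -0.6181,  0.4039]), 'ee_rot': array([-1.3407,  0.9759, -0.9739]), 'contact_force': array([-0.141 , -0.0186,  0.7612]), 'torque': array([-0.0271,  0.0218, -0.0122]), 'grip_width': np.float64(1.0021)}
side [-0.10711464  1.02902356  0.93648999] 421.9497803435489 [ 0.42791696 -0.66660959 -0.61034313]
top [0.38117047 0.11536768 1.09543805] 373.83204920588304 [ 0.07195863 -0.00552872 -0.99739229]
```

View pics/a_top.png

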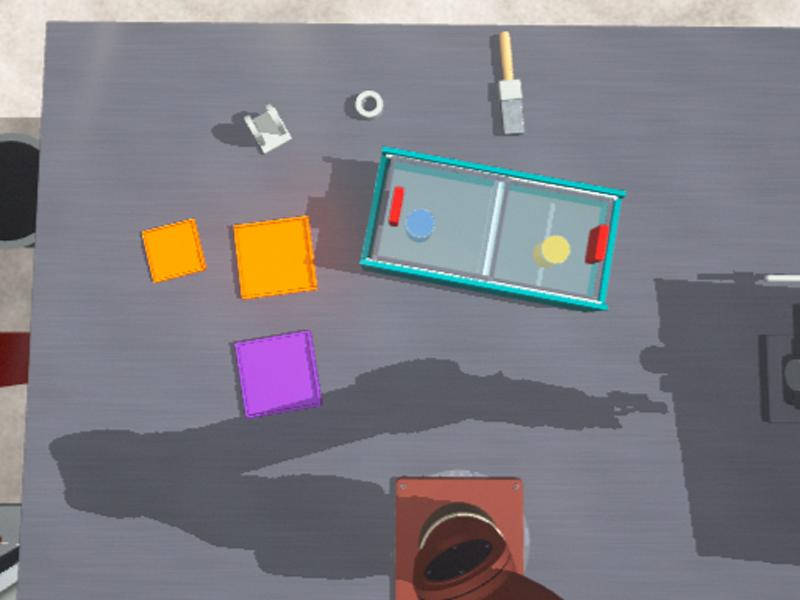

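View pics/a_side.png

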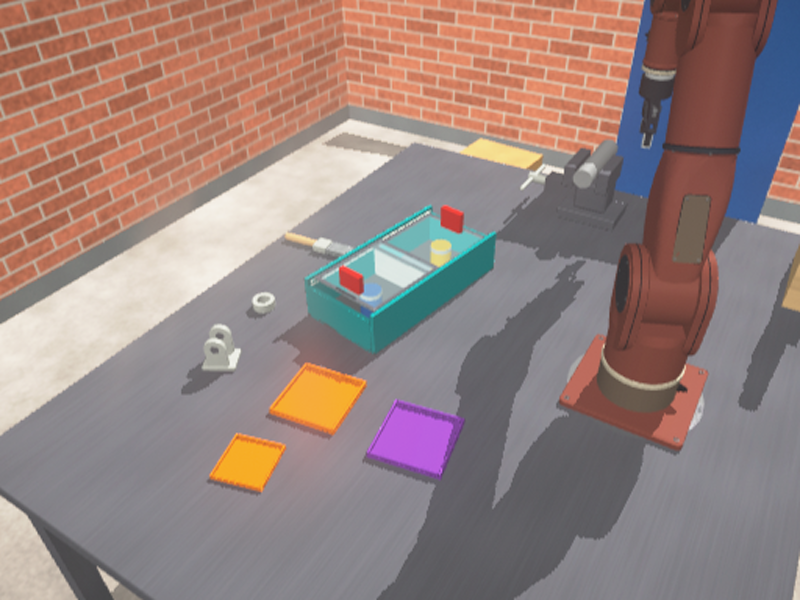

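```bash
python3 -c "
from h import *
from scipy.spatial.transform import Rotation as R
s=robot.sense();print(R.from_rotvec(s['ee_rot']).as_matrix().round(3))
"
```

```text
[[ 0.309 -0.001  0.951]
 [-0.951  0.001  0.309]
 [-0.001 -1.    -0.   ]]
```

Top view: the blue tin is at (420,224) under the left door, whose handle is at (397,206). The yellow tin is at (555,250). Tray candidates are large orange (275,258), small orange (174,250) and purple (277,373), so I choose the large orange one. Next I'll check in close crops.

```bash
python3 -c "
from h import *
crop('a','top',225,88,180,115,4,'c1')
crop('a','top',85,130,130,70,6,'c2')
crop('a','side',185,120,140,110,5,'c3')
"
```

```text
(no output)
```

View pics/c1.png

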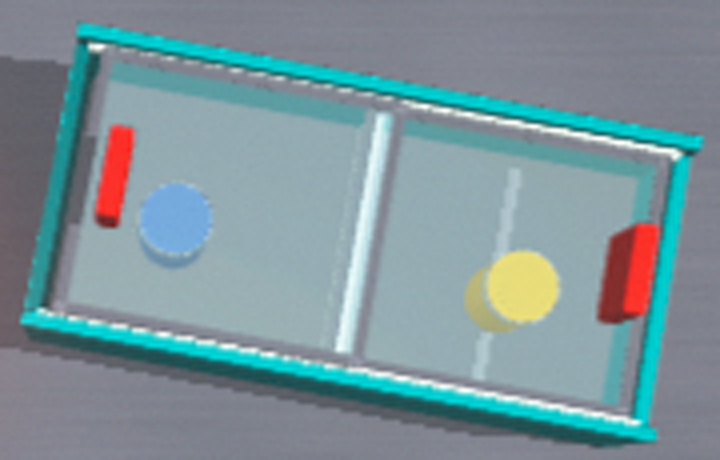

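View pics/c2.png

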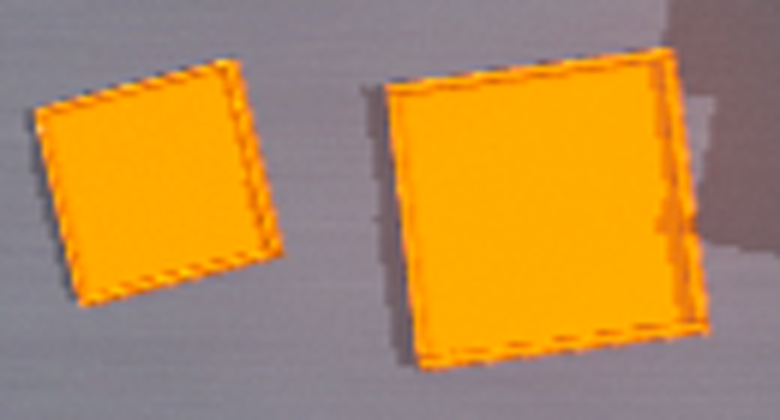

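View pics/c3.png

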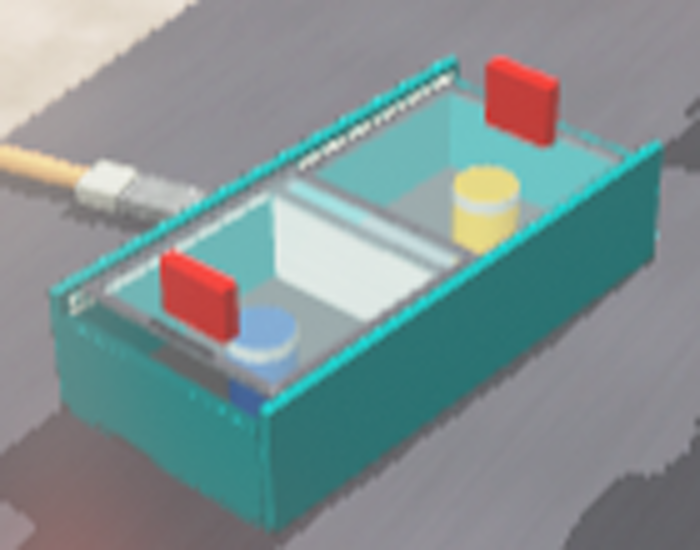

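```bash
python3 -c "
from h import *
d=pickle.load(open('a.pkl','rb'));T=d['top'];S=d['side']
p=lambda x,y,z:print(x,y,atz(T,225+x/4-.4,88+y/4-.4,z).round(4))
q=lambda x,y,z:print(x,y,atz(S,185+x/5-.4,120+y/5-.4,z).round(4))
print('case corners');[p(*a,.104) for a in((78,25),(702,140),(655,433),(22,315))]
[q(*a,.104) for a in((52,290),(455,57),(661,143),(268,410))]
print('LH');p(121,127,.145);p(107,217,.145);p(114,172,.145);q(170,251,.145);q(234,292,.145);q(202,271,.145)
print('RH');p(645,226,.145);p(634,315,.145);q(495,60,.145);q(553,78,.145)
print('tin');p(176,218,.078);q(263,326,.078)
print('tray')
for x,y in((387,85),(672,48),(708,330),(420,370)): print(atz(T,85+x/6-.4,130+y/6-.4,.014).round(4))
"
```

```text
case corners
78 25 [0.6989 0.1427 0.104 ]
702 140 [ 0.6225 -0.2786  0.104 ]
655 433 [ 0.4247 -0.2427  0.104 ]
22 315 [0.5013 0.1786 0.104 ]
52 290 [0.6974 0.1432 0.104 ]
455 57 [ 0.6186 -0.2763  0.104 ]
661 143 [ 0.4208 -0.2396  0.104 ]
268 410 [0.4974 0.1775 0.104 ]
LH
121 127 [0.6188 0.1133 0.145 ]
107 217 [0.56  0.122 0.145]
114 172 [0.5893 0.1177 0.145 ]
170 251 [0.6176 0.1113 0.145 ]
234 292 [0.5543 0.1286 0.145 ]
202 271 [0.5858 0.1196 0.145 ]
RH
645 226 [ 0.5561 -0.2242  0.145 ]
634 315 [ 0.4985 -0.216   0.145 ]
495 60 [ 0.5543 -0.2231  0.145 ]
553 78 [ 0.5037 -0.2209  0.145 ]
tin
176 218 [0.5722 0.075  0.078 ]
263 326 [0.5703 0.0756 0.078 ]
tray
[0.5772 0.4213 0.014 ]
[0.5963 0.2831 0.014 ]
[0.4586 0.2635 0.014 ]
[0.4385 0.4019 0.014 ]
```

```bash
cat >> h.py <<'E'
from scipy.spatial.transform import Rotation as Ro
TH=np.deg2rad(-10.2); EY=np.array([-np.sin(TH),np.cos(TH),0]); EX=np.array([np.cos(TH),np.sin(TH),0])
def to(pos,xdir):
    "shift/turn (tool axes) from measured pose to TCP pos with tool y down and tool x along xdir"
    s=robot.sense(); M=Ro.from_rotvec(s["ee_rot"]).as_matrix()
    y=np.array([0,0,-1.]); W=np.stack([xdir,y,np.cross(xdir,y)],1)
    print("turn",np.rad2deg(Ro.from_matrix(M.T@W).as_rotvec()).round(2),"shift",(M.T@(np.array(pos)-s["tool_pos"])).round(4))
    print("pos",s["tool_pos"].round(4),"F",s["contact_force"].round(2),"g",round(float(s["grip_width"]),3),"j",s["joints"].round(2),"t",s["t"])
E
python3 -c "
from h import *
to([.588,.1185,.36],-EY)"
```

```text
turn [ 0.03 28.18 -0.08] shift [-0.581   0.0447  0.5959]
pos [ 0.2006 -0.6181  0.4039] F [-0.14 -0.02  0.76] g 1.002 j [ 1.16  0.33  0.04  1.47 -0.01  1.34 -0.06] t 0.1
```

Call:
apply_moves:
  series:
    - [[0, 2, 0, -0.02, 0, 0.02, 1], [0, 4, 0, -0.06, 0, 0.06, 1], [0, 6, 0, -0.1, 0, 0.1, 1], [0, 8, 0, -0.14, 0, 0.14, 1], [0, 10, 0, -0.18, 0, 0.18, 1], [0, 12, 0, -0.22, 0, 0.22, 1], [0, 14, 0, -0.26, 0.01, 0.265, 1], [0, 16, 0, -0.3, 0.01, 0.305, 1], [0, 18, 0, -0.34, 0.02, 0.345, 1], [0, 20, 0, -0.38, 0.02, 0.39, 1], [0, 22, 0, -0.42, 0.03, 0.43, 1], [0, 24, 0, -0.46, 0.03, 0.47, 1], [0, 26, 0, -0.5, 0.04, 0.51, 1], [0, 28.2, 0, -0.53, 0.04, 0.545, 1], [0, 28.2, 0, -0.56, 0.045, 0.575, 1], [0, 28.2, 0, -0.575, 0.045, 0.59, 1], [0, 28.2, 0, -0.581, 0.045, 0.596, 1], [0, 28.2, 0, -0.581, 0.045, 0.596, 1], [0, 28.2, 0, -0.581, 0.045, 0.596, 1], [0, 28.2, 0, -0.581, 0.045, 0.596, 1]]
  grip_force: 30

```text
t: 2.6
tool_pos: [0.5881, 0.1173, 0.3599]
ee_rot: [-1.119, 1.34, -1.341]
contact_force: [-0.3, -0.2, -0.6]
grip_width: 0.996
```

```bash
python3 -c "
from h import *
to([.588,.1185,.285],-EY); snap('b')
crop('b','side',150,40,200,200,3,'b1')"
```

```text
turn [-0.02 -0.1   0.03] shift [-0.0012  0.0749 -0.0003]
pos [0.5881 0.1173 0.3599] F [-0.33 -0.21 -0.65] g 0.996 j [ 0.22  0.32 -0.6   1.63  0.19  1.25 -2.17] t 2.6
```

View pics/b1.png

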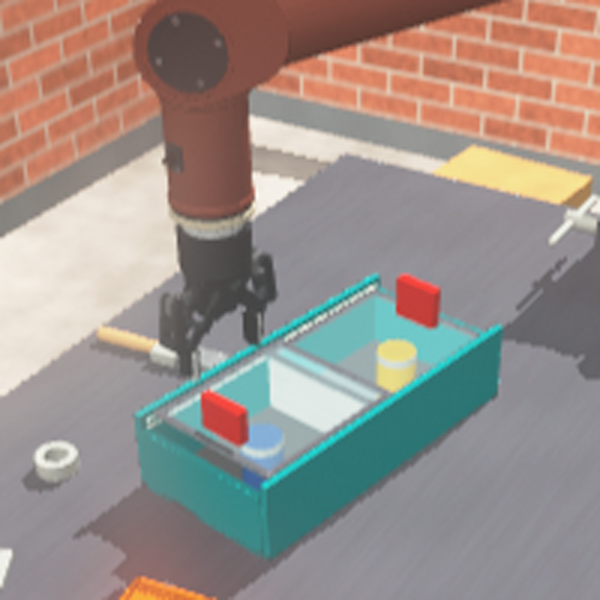

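View pics/b_top.png

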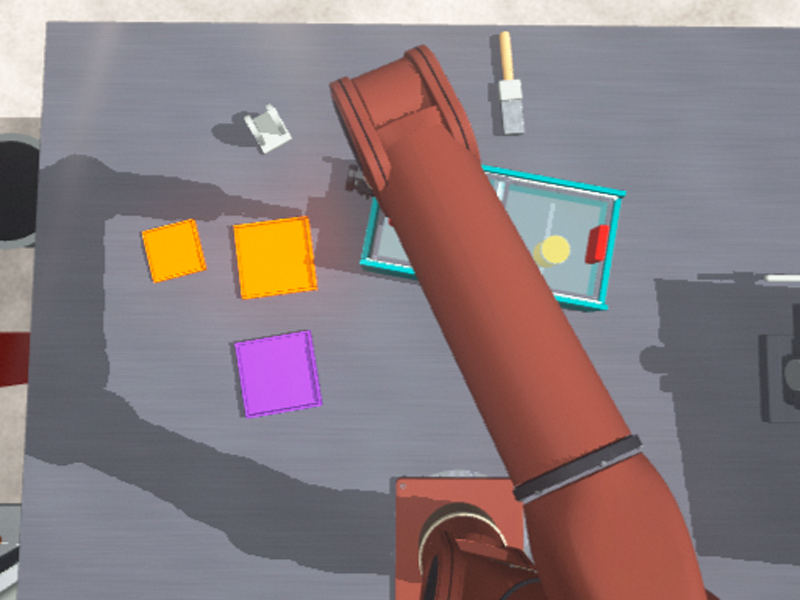

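```bash
python3 -c "
from h import *
S=pickle.load(open('b.pkl','rb'))['side']
for X in([.5881,.1173,.19],[.5881,.1173,.145]):
  u,v=proj(S,X);print((u-150)*3,(v-40)*3)
"
```

```text
222.00428621284019 365.3765722872613
224.49451784839405 399.78372410634023
```

Call:
apply_moves:
  series:
    - [[0, 0, 0, -0.001, 0.02, 0, 1], [0, 0, 0, -0.001, 0.045, 0, 1], [0, 0, 0, -0.001, 0.065, 0, 1], [0, 0, 0, -0.001, 0.075, 0, 1], [0, 0, 0, -0.001, 0.075, 0, 1], [0, 0, 0, -0.001, 0.075, 0, 0], [0, 0, 0, -0.001, 0.075, 0, 0], [0, 0, 0, -0.001, 0.075, 0, 0], [0, 0, 0, -0.001, 0.075, 0, 0], [0, 0, 0, -0.001, 0.075, 0, 0], [0, 0, 0, -0.001, 0.075, 0, 0], [0, 0, 0, -0.001, 0.075, 0, 0], [0, 0, 0, -0.001, 0.075, 0, 0]]
  grip_force: 25

```text
t: 4.32
tool_pos: [0.5885, 0.1193, 0.2851]
ee_rot: [-1.119, 1.339, -1.34]
contact_force: [-2.0, -1.0, 5.3]
grip_width: 0.188
```

```bash
python3 -c "
from h import *
p=robot.sense()['tool_pos']; to(p-.130*EY,-EY); snap('c')
crop('c','side',150,60,200,180,3,'cc1')"
```

```text
turn [-0.02 -0.03  0.  ] shift [1.3e-01 0.0e+00 1.0e-04]
pos [0.5885 0.1193 0.2851] F [-2.   -1.    5.32] g 0.188 j [ 0.2   0.39 -0.59  1.71  0.23  1.12 -2.2 ] t 4.325
```

View pics/cc1.png

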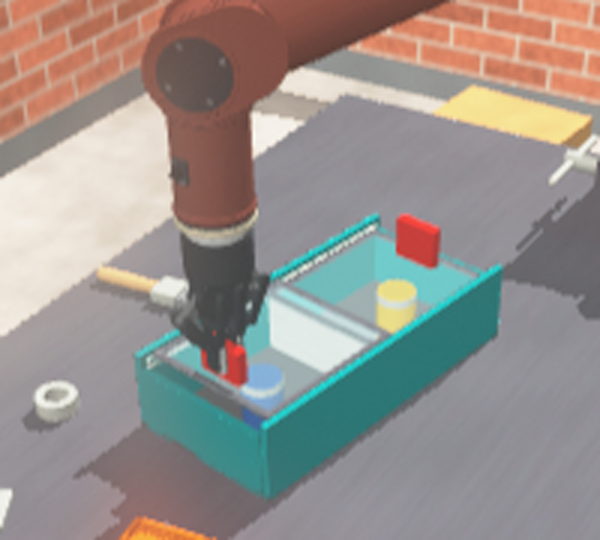

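The handle is gripped: the opening of 0.188 is 16 mm. Now I'll slide the door.

Call:
apply_moves:
  series:
    - [[0, 0, 0, 0.005, 0, 0, 0], [0, 0, 0, 0.015, 0, 0, 0], [0, 0, 0, 0.025, 0, 0, 0], [0, 0, 0, 0.035, 0, 0, 0], [0, 0, 0, 0.045, 0, 0, 0], [0, 0, 0, 0.055, 0, 0, 0], [0, 0, 0, 0.065, 0, 0, 0], [0, 0, 0, 0.075, 0, 0, 0], [0, 0, 0, 0.085, 0, 0, 0], [0, 0, 0, 0.095, 0, 0, 0], [0, 0, 0, 0.105, 0, 0, 0], [0, 0, 0, 0.115, 0, 0, 0], [0, 0, 0, 0.125, 0, 0, 0], [0, 0, 0, 0.13, 0, 0, 0], [0, 0, 0, 0.13, 0, 0, 0], [0, 0, 0, 0.13, 0, 0, 0]]

```text
t: 6.42
tool_pos: [0.5651, -0.0099, 0.285]
ee_rot: [-1.12, 1.34, -1.341]
contact_force: [-1.5, -1.1, 7.0]
grip_width: 0.183
```

```bash
python3 -c "
from h import *
p=robot.sense()['tool_pos']; to(p,-EY); snap('d')
crop('d','side',150,60,200,180,3,'d1')"
```

```text
turn [-0.   -0.09  0.06] shift [0. 0. 0.]
pos [ 0.5651 -0.0099  0.285 ] F [-1.48 -1.14  7.05] g 0.183 j [ 0.41  0.31 -0.55  1.79  0.18  1.09 -1.96] t 6.425
```

View pics/d1.png

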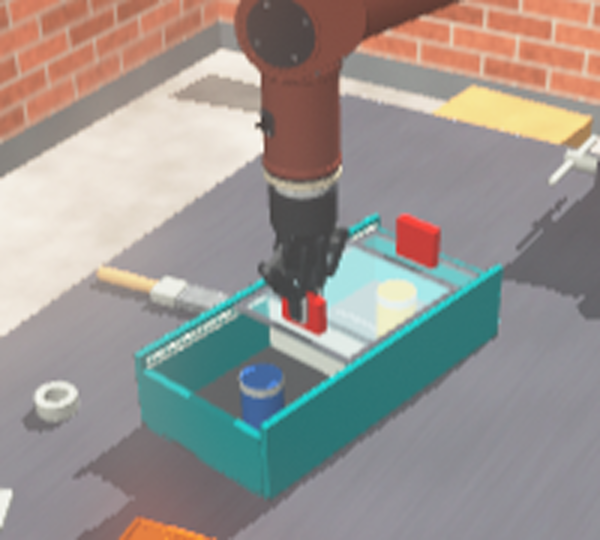

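Call:
apply_moves:
  series:
    - [[0, 0, 0, 0, 0, 0, 1], [0, 0, 0, 0, 0, 0, 1], [0, 0, 0, 0, 0, 0, 1], [0, 0, 0, 0, 0, 0, 1], [0, 0, 0, 0, 0, 0, 1], [0, 0, 0, 0, 0, 0, 1], [0, 0, 0, 0, -0.02, 0, 1], [0, 0, 0, 0, -0.05, 0, 1], [0, 0, 0, 0, -0.08, 0, 1], [0, 0, 0, 0, -0.09, 0, 1], [0, -10, 0, 0, -0.09, 0, 1], [0, -20, 0, -0.01, -0.09, 0, 1], [0, -30, 0, -0.02, -0.09, 0, 1], [0, -40, 0, -0.03, -0.09, 0, 1], [0, -50, 0, -0.04, -0.09, 0, 1], [0, -60, 0, -0.05, -0.09, 0, 1], [0, -70, 0, -0.06, -0.09, 0, 1], [0, -80, 0, -0.07, -0.09, 0, 1], [0, -90, 0, -0.08, -0.09, 0, 1], [0, -90, 0, -0.085, -0.09, 0, 1]]

```text
t: 9.02
tool_pos: [0.5803, 0.0754, 0.3747]
ee_rot: [-1.566, 0.141, -0.14]
contact_force: [-0.2, -0.4, -0.1]
grip_width: 0.996
```

```bash
python3 -c "
from h import *
to([.571,.0753,.30],EX); snap('e')
crop('e','side',150,60,200,180,3,'e1')"
```

```text
turn [-0.02 -0.05 -0.03] shift [-0.0091  0.0747 -0.0018]
pos [0.5803 0.0754 0.3747] F [-0.25 -0.36 -0.06] g 0.996 j [ 0.46  0.32 -0.81  1.64  0.24  1.29 -0.57] t 9.025
```

View pics/e1.png

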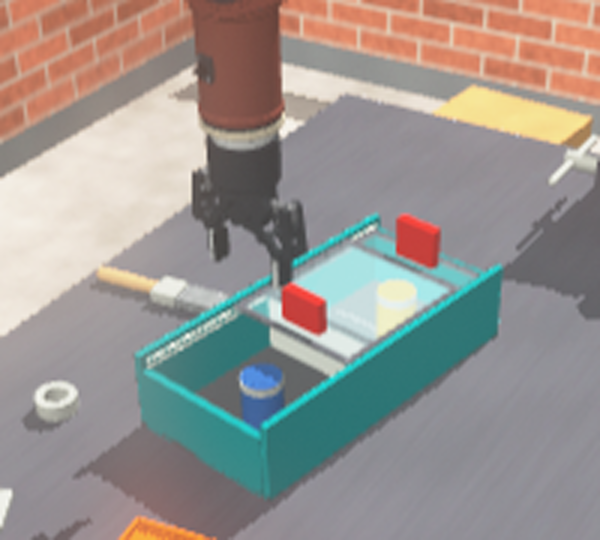

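View pics/e_top.png

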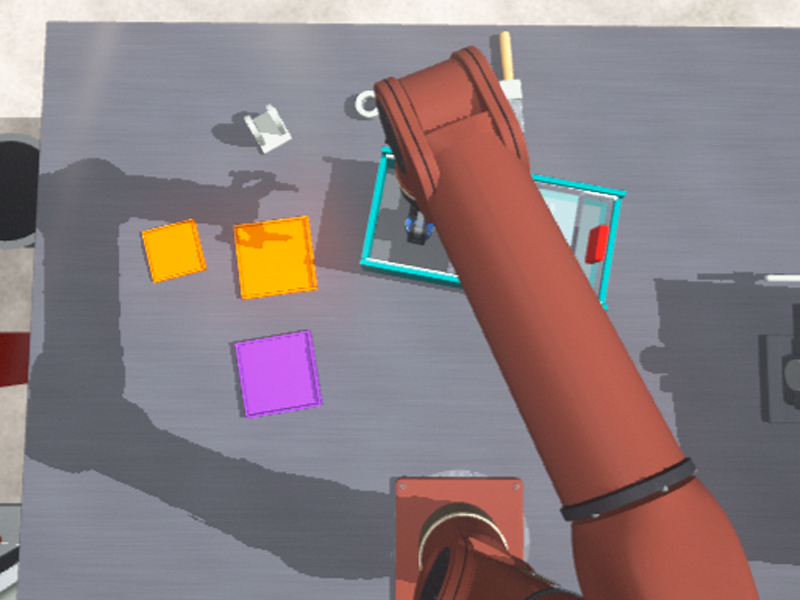

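Call:
apply_moves:
  series:
    - [[0, 0, 0, -0.009, 0, -0.002, 1], [0, 0, 0, -0.009, 0.02, -0.002, 1], [0, 0, 0, -0.009, 0.05, -0.002, 1], [0, 0, 0, -0.009, 0.07, -0.002, 1], [0, 0, 0, -0.009, 0.09, -0.002, 1], [0, 0, 0, -0.009, 0.11, -0.002, 1], [0, 0, 0, -0.009, 0.125, -0.002, 1], [0, 0, 0, -0.009, 0.14, -0.002, 1], [0, 0, 0, -0.009, 0.155, -0.002, 1], [0, 0, 0, -0.009, 0.164, -0.002, 1], [0, 0, 0, -0.009, 0.164, -0.002, 1], [0, 0, 0, -0.009, 0.164, -0.002, 1]]

```text
t: 10.62
tool_pos: [0.5714, 0.0748, 0.2112]
ee_rot: [-1.566, 0.139, -0.141]
contact_force: [-0.1, -0.1, 0.1]
grip_width: 1.0
```

```bash
python3 -c "
from h import *
to([.571,.0753,.21],EX); snap('f')
crop('f','side',190,120,100,100,6,'f1')
crop('f','top',225,88,120,110,5,'f2')"
```

```text
turn [-0.02 -0.02  0.04] shift [-0.0005  0.0012  0.0004]
pos [0.5714 0.0748 0.2112] F [-0.09 -0.1   0.07] g 1.0 j [ 0.4   0.47 -0.74  1.82  0.38  1.   -0.67] t 10.625
```

View pics/f1.png

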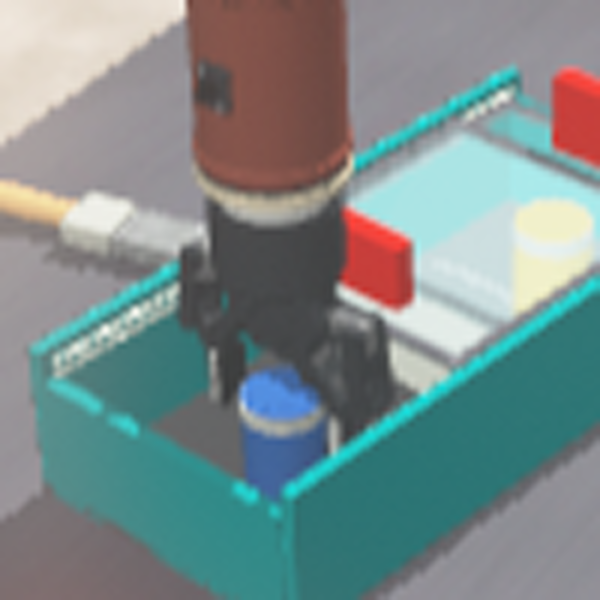

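View pics/f2.png

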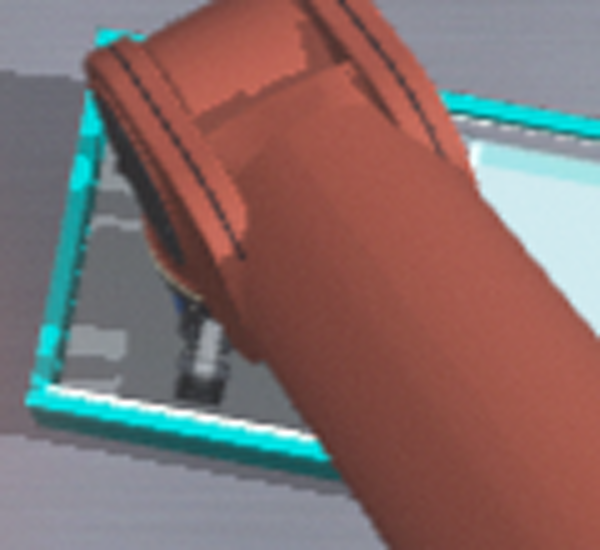

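The fingers straddle the tin, so I'll close the gripper.

Call:
apply_moves:
  series:
    - [[0, 0, 0, 0, 0, 0, 0.3], [0, 0, 0, 0, 0, 0, 0.3], [0, 0, 0, 0, 0, 0, 0.3], [0, 0, 0, 0, 0, 0, 0.3], [0, 0, 0, 0, 0, 0, 0.3], [0, 0, 0, 0, 0, 0, 0.3], [0, 0, 0, 0, -0.005, 0, 0.3], [0, 0, 0, 0, -0.01, 0, 0.3], [0, 0, 0, 0, -0.015, 0, 0.3], [0, 0, 0, 0, -0.015, 0, 0.3]]
  grip_force: 40

```text
t: 11.98
tool_pos: [0.5713, 0.0747, 0.2262]
ee_rot: [-1.566, 0.14, -0.141]
contact_force: [0.2, -0.4, -1.6]
grip_width: 0.577
```

```bash
python3 -c "
from h import *
to([.5177,.3425,.37],EX); snap('g')
crop('g','side',190,120,100,100,6,'g1')"
```

```text
turn [-0.01 -0.03  0.04] shift [-0.1002 -0.1439  0.2541]
pos [0.5713 0.0747 0.2262] F [ 0.24 -0.42 -1.61] g 0.577 j [ 0.41  0.45 -0.75  1.81  0.36  1.02 -0.66] t 11.975
```

View pics/g1.png

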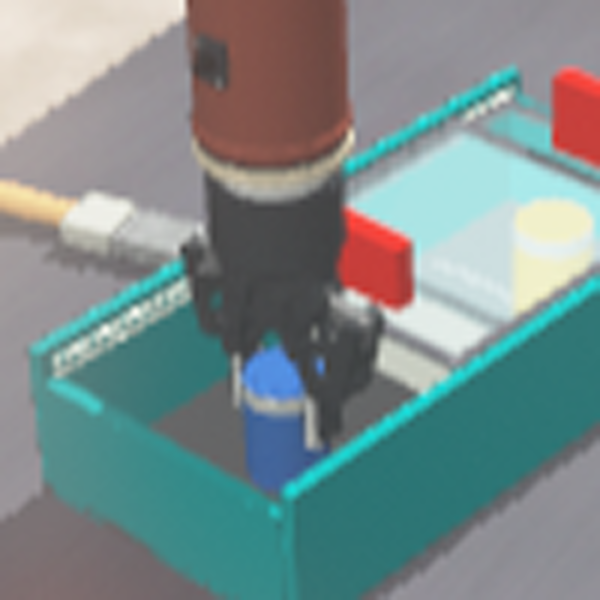

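Call:
apply_moves:
  series:
    - [[0, 0, 0, 0, -0.02, 0, 0.3], [0, 0, 0, 0, -0.05, 0, 0.3], [0, 0, 0, 0, -0.08, 0, 0.3], [0, 0, 0, 0, -0.11, 0, 0.3], [0, 0, 0, 0, -0.135, 0, 0.3], [0, 0, 0, 0, -0.144, 0, 0.3], [0, 0, 0, -0.006, -0.144, 0.015, 0.3], [0, 0, 0, -0.016, -0.144, 0.04, 0.3], [0, 0, 0, -0.028, -0.144, 0.07, 0.3], [0, 0, 0, -0.04, -0.144, 0.1, 0.3], [0, 0, 0, -0.052, -0.144, 0.13, 0.3], [0, 0, 0, -0.064, -0.144, 0.16, 0.3], [0, 0, 0, -0.076, -0.144, 0.19, 0.3], [0, 0, 0, -0.088, -0.144, 0.22, 0.3], [0, 0, 0, -0.096, -0.144, 0.242, 0.3], [0, 0, 0, -0.1, -0.144, 0.254, 0.3], [0, 0, 0, -0.1, -0.144, 0.254, 0.3], [0, 0, 0, -0.1, -0.144, 0.254, 0.3]]

```text
t: 14.32
tool_pos: [0.5182, 0.3415, 0.3694]
ee_rot: [-1.567, 0.141, -0.141]
contact_force: [-0.1, -1.2, -1.5]
grip_width: 0.573
```

```bash
python3 -c "
from h import *
to([.5177,.3425,.209],EX); snap('i')
crop('i','side',120,120,140,140,4,'i1')"
```

```text
turn [ 0.05 -0.08 -0.01] shift [-0.0007  0.1604  0.001 ]
pos [0.5182 0.3415 0.3694] F [-0.08 -1.18 -1.55] g 0.573 j [ 0.02  0.43 -0.88  1.55  0.34  1.32 -1.08] t 14.325
```

View pics/i1.png

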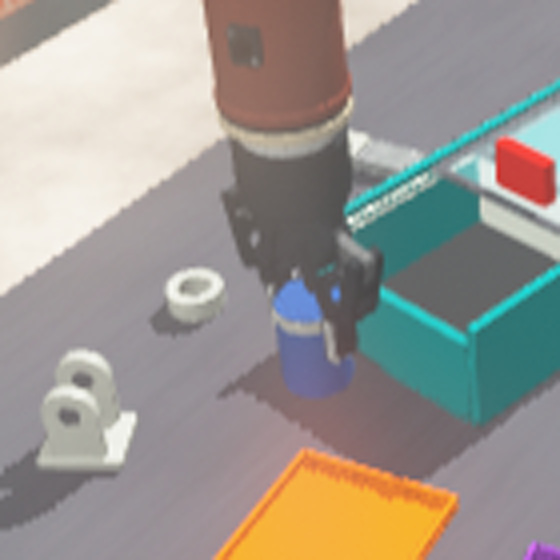

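Call:
apply_moves:
  series:
    - [[0, 0, 0, 0, 0.015, 0.001, 0.3], [0, 0, 0, 0, 0.04, 0.001, 0.3], [0, 0, 0, 0, 0.065, 0.001, 0.3], [0, 0, 0, 0, 0.09, 0.001, 0.3], [0, 0, 0, 0, 0.11, 0.001, 0.3], [0, 0, 0, 0, 0.125, 0.001, 0.3], [0, 0, 0, 0, 0.138, 0.001, 0.3], [0, 0, 0, 0, 0.147, 0.001, 0.3], [0, 0, 0, 0, 0.153, 0.001, 0.3], [0, 0, 0, 0, 0.156, 0.001, 0.3], [0, 0, 0, 0, 0.157, 0.001, 0.3], [0, 0, 0, 0, 0.158, 0.001, 0.3], [0, 0, 0, 0, 0.158, 0.001, 0.3], [0, 0, 0, 0, 0.158, 0.001, 0.3]]

```text
t: 16.18
tool_pos: [0.518, 0.3434, 0.2119]
ee_rot: [-1.566, 0.14, -0.14]
contact_force: [-0.1, -0.2, -1.9]
grip_width: 0.574
```

```bash
python3 -c "
from h import *
to([.5177,.3425,.208],EX); snap('k')
crop('k','side',130,170,130,130,5,'k1')"
```

```text
turn [-0.01 -0.02  0.01] shift [-0.0002  0.0039 -0.001 ]
pos [0.518  0.3434 0.2119] F [-0.07 -0.21 -1.86] g 0.574 j [-0.04  0.58 -0.8   1.7   0.47  1.06 -1.18] t 16.175
```

View pics/k1.png

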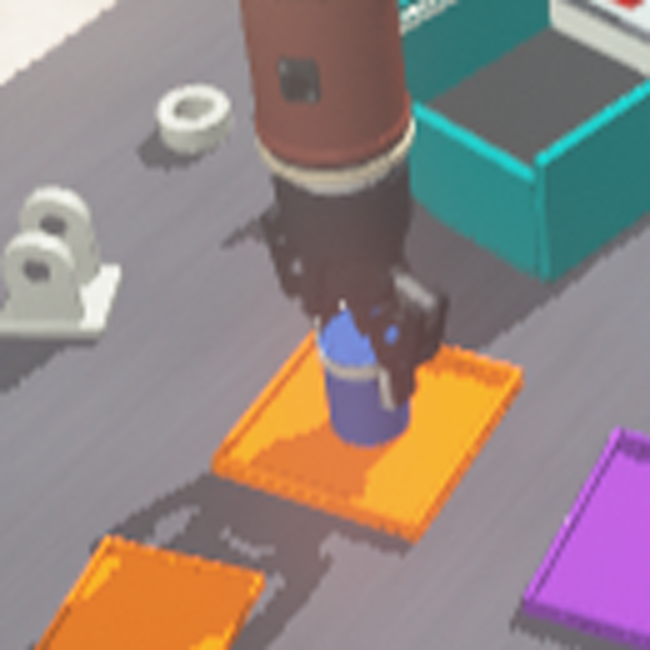

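Not in contact yet (still about -1.9 N, so the tin hangs). I'll creep down 1 mm per two rows.

Call:
apply_moves:
  series:
    - [[0, 0, 0, 0, 0.001, 0, 0.3], [0, 0, 0, 0, 0.001, 0, 0.3], [0, 0, 0, 0, 0.002, 0, 0.3], [0, 0, 0, 0, 0.002, 0, 0.3], [0, 0, 0, 0, 0.003, 0, 0.3], [0, 0, 0, 0, 0.003, 0, 0.3], [0, 0, 0, 0, 0.003, 0, 0.3]]

```text
t: 17.15
tool_pos: [0.518, 0.3434, 0.2087]
ee_rot: [-1.566, 0.14, -0.14]
contact_force: [0.4, -0.2, -1.1]
grip_width: 0.576
```

Call:
apply_moves:
  series:
    - [[0, 0, 0, 0, 0.0005, 0, 0.3], [0, 0, 0, 0, 0.0005, 0, 0.3], [0, 0, 0, 0, 0.001, 0, 0.3], [0, 0, 0, 0, 0.001, 0, 0.3]]

```text
t: 17.65
tool_pos: [0.518, 0.3435, 0.2083]
ee_rot: [-1.566, 0.14, -0.14]
contact_force: [-1.9, -2.0, 5.1]
grip_width: 0.576
```

The tin has touched down (+5 N). Releasing.

Call:
apply_moves:
  series:
    - [[0, 0, 0, 0, 0, 0, 0.62], [0, 0, 0, 0, 0, 0, 0.7], [0, 0, 0, 0, 0, 0, 0.8], [0, 0, 0, 0, 0, 0, 0.9], [0, 0, 0, 0, 0, 0, 1], [0, 0, 0, 0, 0, 0, 1], [0, 0, 0, 0, 0, 0, 1], [0, 0, 0, 0, -0.01, 0, 1], [0, 0, 0, 0, -0.03, 0, 1], [0, 0, 0, 0, -0.06, 0, 1], [0, 0, 0, 0, -0.09, 0, 1], [0, 0, 0, 0, -0.12, 0, 1], [0, 0, 0, 0, -0.15, 0, 1], [0, 0, 0, 0, -0.17, 0, 1], [0, 0, 0, 0, -0.17, 0, 1], [0, 0, 0, 0, -0.17, 0, 1]]

```text
t: 19.65
tool_pos: [0.5179, 0.3431, 0.3769]
ee_rot: [-1.567, 0.141, -0.139]
contact_force: [0.8, -0.0, -0.9]
grip_width: 1.002
```

```bash
python3 -c "
from h import *
to([.5177,.3425,.208],EX); snap('m')
crop('m','side',130,100,190,190,4,'m1')"
```

```text
turn [ 0.05 -0.02 -0.04] shift [ 1.000e-04  1.689e-01 -5.000e-04]
pos [0.5179 0.3431 0.3769] F [ 0.77 -0.   -0.91] g 1.002 j [ 0.02  0.42 -0.88  1.54  0.33  1.34 -1.08] t 19.65
```

View pics/m1.png

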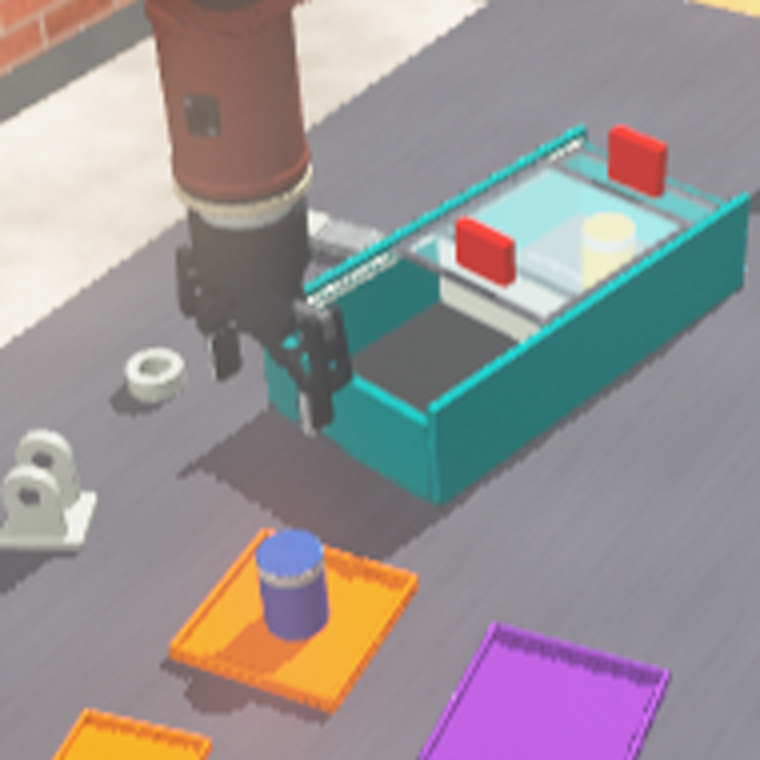

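View pics/m_top.png

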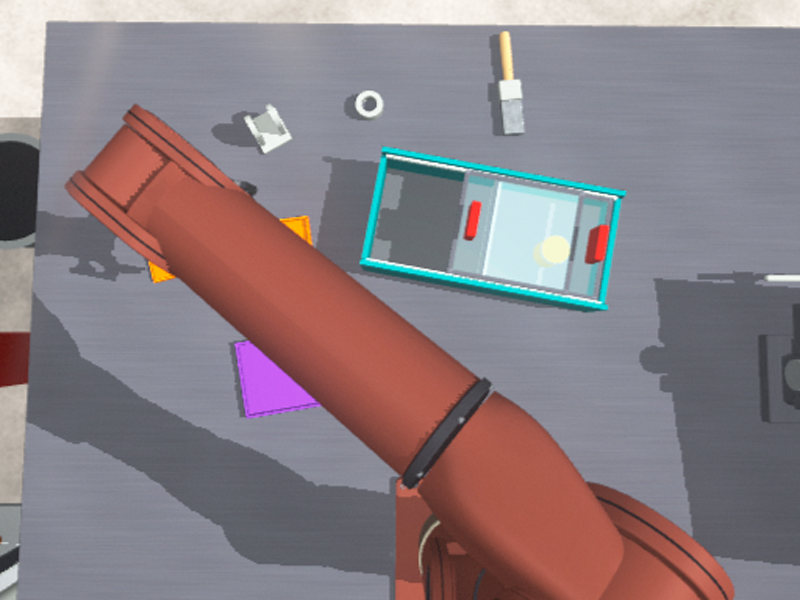

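The tin stands upright in the large orange tray, top at (290,553) in the side crop. The right handle is still at (597,245) as at the start, the left door is open and the gripper is clear. Handing in.

```bash
python3 -c "
from h import *
print(robot.sign_off())"
```

```text
the job is handed in; nothing more can be done
None
```

The blue tin is standing upright near the middle of the larger orange tray, and the job was handed in at about 19.7 s.

- **Door:** I gripped the left door's handle and slid it about 130 mm toward the right door, just short of its stop. That uncovered the tin. The right door's handle is at the same pixel position as at the start, so that door was not moved.
- **Tin:** I gripped it at 40 N, lifted it out and lowered it in small steps until it touched down at about 5 N, then let go.
- **Last checks:** The final pictures show the tin upright in the tray and the gripper about 17 cm above where it let go, touching nothing. The highest force I read was about 7 N, at the ends of the move calls. No check failed or disagreed, but the arm hid the tray from the top camera, so the final look at the tin is from the side camera only.

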